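# Step a circuit board under the bench pointer, pad by pad

### The job

Take the whole board (the one without the missing corner) out of the rack and set it down gently, copper pads up and not dropped, centred between the two rails of the x-y stage; the rack lets you hold it only by its long sides and the rails only by its ends, so put it down on the bench in between and take it again the other way. Then slide the stage so that the fixed pointer stands over the middle of the round pad, then the square pad, then the bar-shaped pad, coming to rest for a full second at each, and leave it at the bar pad with the board still lying in place. Leave the chipped board, the bottle, the jar and the screwdriver where they are and do not bump the pointer.

Things in the scene. Friction and masses are not known exactly. Their poses are not given: they have to be found in the camera images.
- whole_board: Green circuit board in a black frame, a slab 54 mm (its x) x 40 mm (its y) x 14 mm thick with four whole corners, about 90 g; origin at the centre of its underside, z up through the face with the copper pads
- chipped_board: The same board with one corner (13 x 12 mm) of frame and board broken off; same size, origin and axes; not to be used. Which bay of the rack holds which board varies
- rack: Fixed grey rack, base 200 (x) x 85 (y) x 8 mm, origin at the centre of its underside. Two bays at x = -50 and +50 mm: a board rests 20 mm above the bench on a pedestal 28 mm wide in x, its long axis along the rack's y, long sides free, between end walls (36 mm wide, inner faces at y = -30 and +30 mm) that reach 42 mm above the bench, 8 mm above the board
- round_pad (a point): Centre of the round copper pad, 7 mm across, on the whole board's face, at x -19, y +10, z 15 mm in the board's frame
- square_pad (a point): Centre of the square copper pad, 7 x 7 mm, on the whole board's face, at x +18, y +9, z 15 mm in the board's frame
- bar_pad (a point): Centre of the bar-shaped copper pad, 11 x 3.5 mm, on the whole board's face, at x +16, y -11, z 15 mm in the board's frame
- nest (a point): Middle of the carrier's nest, on top of its pedestal (36 mm long, 10 mm high, top 57 mm above the bench). The board's underside rests here, long axis along the point's x (either way round), between two rails along x (inner faces at y = +-22.3 mm, 44 mm long, 5 mm thick, 22 mm higher than this point); both ends are open. Its x and y are the stage's slide directions
- knob (a point): Top centre of the black round knob of the carrier, 22 mm diameter and 36 mm high, top 93 mm above the bench, 46 mm above the carrier's plate, 100 mm from the nest towards the stage's -x; pulling or pushing it moves the carrier on both slides
- pointer_tip (a point): Tip of the fixed steel needle over the stage, 85 mm above the bench, 6 mm above the rails. The needle (6 mm thick) slants up to a 12 mm rod 150 mm above the bench, starting 20 mm to the stage's +x and 52 mm to its -y, held by a post (18 mm thick, 162 mm high) 40 mm to the stage's +x and 118 mm to its -y
- saddle (a joint): Lower slide of the stage, 0 to 0.08 m; grows as the carrier moves to the stage's +x; about 1.5 N of friction. At 0.04 the nest's centre has the pointer's x
- carrier (a joint): Upper slide of the stage, 0 to 0.16 m; grows as the carrier moves to the stage's -y, towards the pointer; about 1.5 N of friction. At 0.125 the nest's centre has the pointer's y; near 0 the nest is clear of the pointer for loading
- flux_bottle: White plastic bottle, 36 mm diameter, 85 mm high, standing; origin at the centre of its underside; bystander
- jar: Small glass jar with steel lid, 52 mm diameter, 55 mm high, standing; origin at the centre of its underside; bystander
- screwdriver: Blue-handled screwdriver, 160 mm long, lying along its x; bystander
- pointer: The whole fixed pointer: post, rod and needle, as described at its tip; its origin is on the bench directly below the tip, axes as the stage's
Mind the look-alikes: they are no part of the job. Leave any blue or purple look-alike of the whole_board alone.

How it is judged (in metres and radians):
On the way, in this order (a step that is already met when the one before it is completed fails the run):
1. the whole board is set down in the nest between the rails while the fingers still hold it (not dropped in) (x of whole_board in the frame of nest between -0.012 and 0.012 m and y of whole_board in the frame of nest between -0.005 and 0.005 m and z of whole_board in the frame of nest between -0.003 and 0.004 m and angle between whole_board's own z axis and vertical below 0.06 rad and contact force between the fingers and whole_board above 0.3 N).
2. the round pad rests under the pointer for half a second (horizontal distance between round_pad and pointer_tip below 0.0035 m and velocity of joint saddle between -0.006 and 0.006 m/s and velocity of joint carrier between -0.006 and 0.006 m/s and x of whole_board in the frame of nest between -0.012 and 0.012 m and y of whole_board in the frame of nest between -0.005 and 0.005 m and z of whole_board in the frame of nest between -0.003 and 0.004 m and angle between whole_board's own z axis and vertical below 0.06 rad), for 0.5 s.
3. the square pad rests under the pointer for half a second (horizontal distance between square_pad and pointer_tip below 0.0035 m and velocity of joint saddle between -0.006 and 0.006 m/s and velocity of joint carrier between -0.006 and 0.006 m/s and x of whole_board in the frame of nest between -0.012 and 0.012 m and y of whole_board in the frame of nest between -0.005 and 0.005 m and z of whole_board in the frame of nest between -0.003 and 0.004 m and angle between whole_board's own z axis and vertical below 0.06 rad), for 0.5 s.
4. the bar pad rests under the pointer for half a second (horizontal distance between bar_pad and pointer_tip below 0.0035 m and velocity of joint saddle between -0.006 and 0.006 m/s and velocity of joint carrier between -0.006 and 0.006 m/s and x of whole_board in the frame of nest between -0.012 and 0.012 m and y of whole_board in the frame of nest between -0.005 and 0.005 m and z of whole_board in the frame of nest between -0.003 and 0.004 m and angle between whole_board's own z axis and vertical below 0.06 rad), for 0.5 s.
At the end, for the whole second after the job is handed in: Whole board flat in the nest, pads up (12 mm along, 5 mm across, under 4 mm above the pedestal); stage at rest, middle of the bar pad within 3.5 mm of the pointer tip seen from above; chipped board within 10 mm, other bystanders within 20 mm of their starts (all of step 4 and linear speed of whole_board below 0.01 m/s and not (distance of chipped_board from where it was at the start of the episode above 0.01 m) and not (distance of flux_bottle from where it was at the start of the episode above 0.02 m) and not (distance of jar from where it was at the start of the episode above 0.02 m) and not (distance of screwdriver from where it was at the start of the episode above 0.02 m)); the robot touches nothing.
It fails at once if the chipped board is moved by more than 10 mm (distance of chipped_board from where it was at the start of the episode above 0.01 m).
It fails at once if a bystander (bottle, jar, screwdriver) is moved by more than 20 mm (distance of any of flux_bottle, jar, screwdriver from where it was at the start of the episode above 0.02 m).
It fails at once if the pointer is bumped with more than 5 N (contact force between pointer and anything else above 5 N).
It also fails if it takes over 67 s, if anything falls off the work surface, if the arm or the gripper's body presses on something with over 40 N, if the wrist force passes 120 N, or if a joint passes its speed limit or range.

### The arm

A 6-joint arm with a two-finger parallel gripper is mounted at the origin on the work surface. World frame = base frame: x ahead of the robot, y to its left, z up, the work surface at z = 0. Lengths are in mm, angles in rad, forces in N, time in s.
With the tool pointing down it reaches from about 275 to 825 mm from the base axis. Payload 4.9 kg.
Tool frame: the origin (TCP) lies at the very end of the fingers, on their centre line; the grasp point (between the pads) lies 19 mm behind it; z points along the fingers, y is the line along which they close (so a half turn about z gives the same grasp; the last joint's range is limited). The gripper opens to 85 mm and grips with 20 to 120 N. Pads are 22 mm wide; open, the fingers measure 114 mm over their backs; the gripper's body (76 mm by 85 mm) begins 54 mm behind the grasp point. The pads swing forward as they close: fully open they stand 13 mm farther back than shut.
Start: joints at [-1.291, 0.326, -0.193, 1.052, 0, 1.437], TCP at [221.164, -503.592, 231.281] pointing down, gripper open.
Joint ranges: [-2.65, 2.65], [-0.97, 1.79], [-1.3, 1.35], [-1.93, 2.1], [-1.47, 1.37], [-3.14, 3.14]. Speed limits (rad/s): [2.57, 2.57, 3.14, 3.14, 3.14, 3.14].

### API

Orientations are given as [roll, pitch, yaw] about the fixed x, y, z axes, in that order (R = Rz(yaw) Ry(pitch) Rx(roll)).
In Python, from bench import bot, solve_ik, imaging gives the robot as it stands. Calls block until the motion is done:
- bot.move_ptp(position, orientation): joint-space move of the TCP to a pose.
- bot.movel(position, rot=None, max_speed=150, threshold=None): straight line of the TCP; rot=None keeps the orientation; max_speed is the mean speed in mm/s. With threshold (N) it stops when the force on the tool has changed by that much, and returns True; else False.
- bot.move_j(angles): joint-space move.
- bot.grip(opening, effort=None): opening from 0.0 (shut) to 1.0 (fully open); effort is the grip in N (None keeps the last); returns when the fingers have stopped.
- bot.dwell(seconds).
- solve_ik(position, orientation): joint angles nearest the present ones, or None.
- bot.get_state(): the state.
- imaging.capture(name): name is "scene" or "top" or "wrist"; returns the picture (384x512x3 uint8, blue, green, red); there is no depth.
- imaging.camera_model(name): a dict with "K" (3x3 intrinsics, pixels), "position" and "rotation" of the camera in the world. Camera axes: x right, y up, looking along -z (the intrinsics and any distortion apply to the point x, -y, -z); pixel columns grow to the right and rows downward; lengths in mm; the calibration is good to about 2 mm. A picture is of the moment at which its call begins: read the wrist's pose just before it. camera_model takes no time and is no camera call; for the wrist camera it gives the pose at the moment of the call.
A pose or a line that the arm cannot do raises bot.IKError and nothing moves.
- bot.sign_off(): hands the job in; it is judged then, once.
The state is a dict: "t": time; "qpos": joint angles; "joint_velocities": joint speeds; "effort": joint torques, N m; "tcp_pos": TCP position; "orientation": TCP orientation; "contact_force": force on the tool from outside, world axes, zero at the start; "wrist_torque": the same for the moment, N m; "opening": opening from 0.0 (shut) to 1.0 (fully open); "gripper_force": force on a finger pad.
Only numpy, scipy, OpenCV 4.12 (cv2) and the standard library are available. Lean on these libraries where they do the work, as an engineer would, in place of code of your own. Each camera call takes 0.05 s, during which the arm holds its last target. There are 200 camera calls.

## Working session

There is one attempt and no reset: what is moved stays moved. The work goes in short steps, each a Python script; the robot and the scene stay as the last script left them, time stands still between calls to the robot, and variables do not carry over. Pictures are saved under pics/ and viewed, at most 10 in all, crops included, and the job is handed in when it is done.

```bash
mkdir -p pics; ls
python3 - <<'E'
from bench import bot, imaging
import cv2, numpy as np
for n in ("scene","top"):
    im=imaging.capture(n); cv2.imwrite(f"pics/{n}0.png",cv2.resize(im,(800,600),interpolation=cv2.INTER_CUBIC)); cv2.imwrite(f"raw_{n}.png",im)
    print(n,imaging.camera_model(n))
m=imaging.camera_model("wrist");print(m)
print(bot.get_state())
E
```

```text
pics
scene {'K': array([[351.03288073,   0.        , 258.84600984],
       [  0.        , 351.03288073, 187.66312442],
       [  0.        ,   0.        ,   1.        ]]), 'position': array([1224.46156327, -355.56068204,  693.86116666]), 'rotation': array([ 0.85804578, -0.01432594,  1.03843616])}
top {'K': array([[400.0920074 ,   0.        , 255.99886917],
       [  0.        , 400.0920074 , 189.80394061],
       [  0.        ,   0.        ,   1.        ]]), 'position': array([ 344.93977531,   23.11882724, 1195.07438731]), 'rotation': array([ 0.23292472,  0.00528346, -1.66780277])}
{'K': array([[283.77356896,   0.        , 253.06442083],
       [  0.        , 283.77356896, 190.25179962],
       [  0.        ,   0.        ,   1.        ]]), 'position': array([ 288.87444822, -473.96642823,  373.98663495]), 'rotation': array([-2.94747778e-01,  1.00307827e-03, -1.15781384e+00])}
{'t': 0.1, 'qpos': array([-1.29120046e+00,  3.26900884e-01, -1.93464342e-01,  1.05197899e+00,
        1.52017236e-07,  1.43658995e+00]), 'joint_velocities': array([-1.49201105e-04, -1.45927154e-03,  3.91606987e-04, -2.38962685e-03,
       -6.67786708e-05, -9.55296161e-04]), 'effort': array([ 2.67611631e-04, -4.44238794e+01,  2.63038427e+01,  7.85497046e-03,
       -1.29062005e-04,  1.14242567e-06]), 'tcp_pos': array([ 221.01857374, -503.08771814,  230.57059384]), 'orientation': array([-3.14005871e+00, -2.07263608e-04,  4.13802081e-01]), 'contact_force': array([-0.22870548, -0.22149804,  0.43531599]), 'wrist_torque': array([ 0.0221309 ,  0.01008997, -0.01131006]), 'gripper_force': 0.0, 'opening': 0.9970048164251497}
```

View pics/scene0.png

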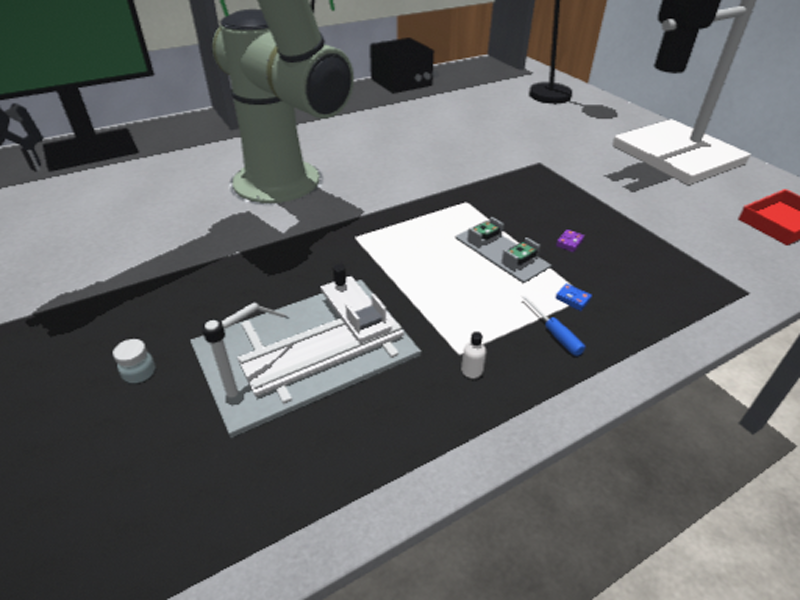

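View pics/top0.png

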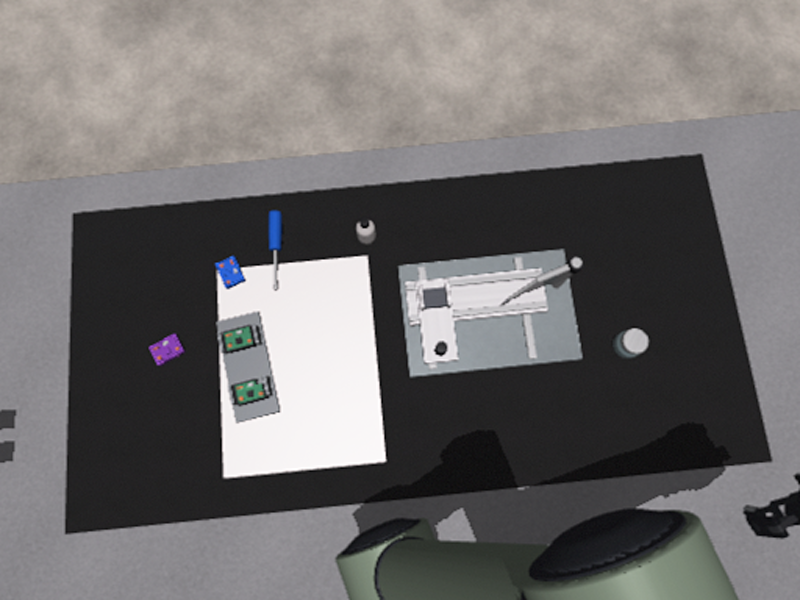

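The scene view shows the rack with two boards on the white sheet, and the stage with its knob to its right. In the top view (800 px scale) the boards are at (241,338) and (251,390), the nest at (435,297), the knob at (441,349) and the needle tip at about (502,304). World +x is up and -y is right. Next I'll get rough positions and take wrist close-ups.

```bash
cat > h.py <<'E'
from bench import bot, solve_ik, imaging
import cv2, numpy as np
from scipy.spatial.transform import Rotation as Ro
D=np.pi
def ray(m,uv):
    d=np.linalg.inv(m["K"])@[uv[0],uv[1],1]; d=np.array([d[0],-d[1],-d[2]])
    return Ro.from_euler('xyz',m["rotation"]).as_matrix()@d
def w(m,uv,z):
    d=ray(m,uv); p=np.array(m["position"]); return p+d*(z-p[2])/d[2]
def px(m,P):
    c=Ro.from_euler('xyz',m["rotation"]).as_matrix().T@(np.array(P)-m["position"])
    q=m["K"]@[c[0],-c[1],-c[2]]; return q[:2]/q[2]
def snap(tag):
    m=imaging.camera_model("wrist"); im=imaging.capture("wrist")
    np.save(tag+".npy",m,allow_pickle=True); cv2.imwrite(tag+".png",im); return m,im
def load(tag): return np.load(tag+".npy",allow_pickle=True).item(), cv2.imread(tag+".png")
def ptp(p,yaw): bot.move_ptp(list(map(float,p)),[D,0,float(yaw)])
E
python3 - <<'E'
from h import *
m=imaging.camera_model("top"); s=1.5625
for n,u,v,z in (("bA",241,338,34),("bB",251,390,34),("nest",435,297,57),("knob",441,349,93),("tip",502,304,85),("r1",221,320,8),("r2",260,313,8),("r3",279,410,8),("r4",238,422,8)):
    print(n,w(m,(u/s,v/s),z).round(1))
from math import pi
for p in ([400,250,240],[470,-60,260],[400,260,200]):
  for y in (0,pi/2,-pi/2,pi): 
    r=solve_ik(p,[D,0,y]); print(p,round(y,2),None if r is None else np.round(r,2))
E
```

```text
bA [569.3 308.1  34. ]
bB [470.3 293.4  34. ]
nest [607.  -62.1  57. ]
knob [503.3 -59.6  93. ]
tip [ 575.6 -179.8   85. ]
r1 [613.4 351.7   8. ]
r2 [619.9 275.8   8. ]
r3 [430.7 248.8   8. ]
r4 [416.1 326.1   8. ]
[400, 250, 240] 0 [ 0.4   0.18 -0.37  1.02  0.   -2.74]
[400, 250, 240] 1.57 [ 0.4   0.18 -0.37  1.02  0.    1.97]
[400, 250, 240] -1.57 [ 0.4   0.18 -0.37  1.02  0.   -1.17]
[400, 250, 240] 3.14 [ 0.4   0.18 -0.37  1.02  0.    0.4 ]
[470, -60, 260] 0 [-0.28  0.17 -0.33  1.07  0.    2.86]
[470, -60, 260] 1.57 [-0.28  0.17 -0.33  1.07  0.    1.29]
[470, -60, 260] -1.57 [-0.28  0.17 -0.33  1.07  0.   -1.85]
[470, -60, 260] 3.14 [-0.28  0.17 -0.33  1.07  0.   -0.28]
[400, 260, 200] 0 [ 0.42  0.22 -0.43  0.93  0.   -2.72]
[400, 260, 200] 1.57 [ 0.42  0.22 -0.43  0.93  0.    1.99]
[400, 260, 200] -1.57 [ 0.42  0.22 -0.43  0.93  0.   -1.15]
[400, 260, 200] 3.14 [ 0.42  0.22 -0.43  0.93  0.    0.42]
```

Run:
```python
from h import *
ptp((545,-110,205),0); bot.dwell(.3); m,a=snap("stage")
ptp((445,290,190),0.147); bot.dwell(.3); m,b=snap("rack")
up=lambda x:cv2.resize(x,(800,600),interpolation=cv2.INTER_CUBIC)
cv2.imwrite("pics/stage1.png",up(a)); cv2.imwrite("pics/rack1.png",up(b)); s=bot.get_state();print(s["t"],s["tcp_pos"],s["qpos"])
```

```text
7.3 [445.02897069 289.99346053 190.00301664] [ 4.38504856e-01  3.23494970e-01 -3.07491965e-01  9.39772317e-01
  1.07642708e-05 -2.85005174e+00]
```

View pics/stage1.png

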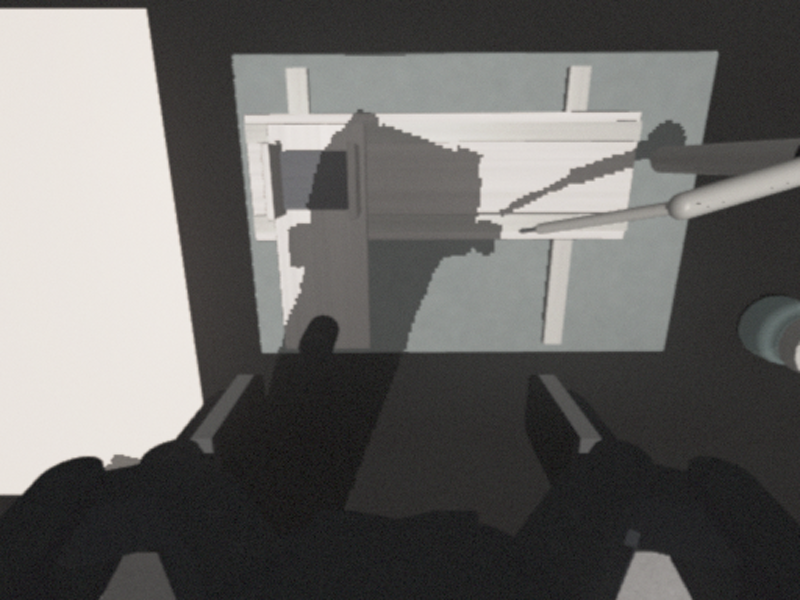

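View pics/rack1.png

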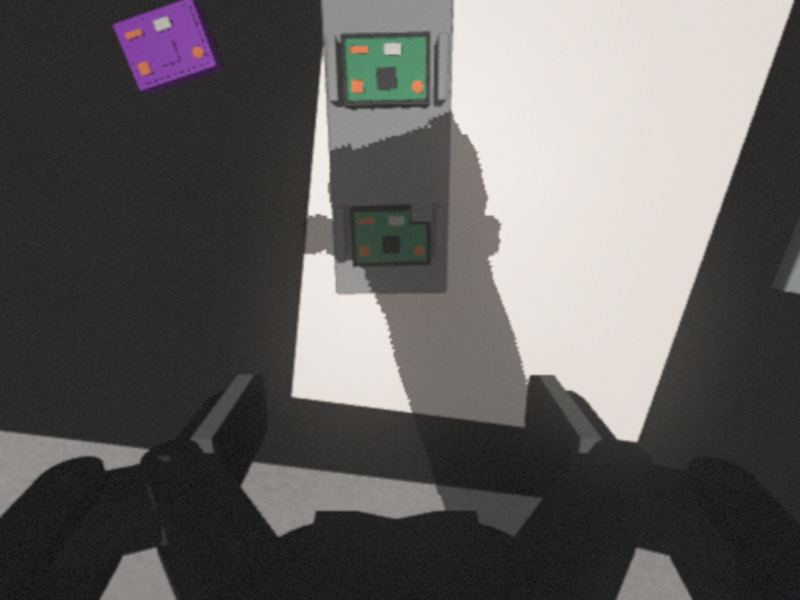

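The whole board is the far one in the rack, upper in the wrist view, with corners at about (343,34)-(431,105). Its pads are bar (358,49), square (357,87) and round (417,87). The chipped board is the near one. In the stage view the needle tip is at (522,231), the rails at (279,180) and (355,180), and the knob, in shadow, at about (318,335). I'll enlarge these with the contrast raised.

Run:
```python
from h import *
def crop(im,x,y,wd,ht,W,H):
    c=im[y:y+ht,x:x+wd].astype(float); c=255*(c/255)**.5
    return cv2.resize(c.astype(np.uint8),(W,H),interpolation=cv2.INTER_CUBIC)
_,a=load("stage");_,b=load("rack")
# left: rack board crop x210..290,y10..80 (x5 => 400x350); right: knob/nest crop
A=crop(b,208,8,80,70,400,350)
B=crop(a,150,75,100,150,400,600)
C=np.zeros((600,800,3),np.uint8); C[:350,:400]=A; C[:,400:]=B
C[350:600,:400]=crop(a,310,125,80,50,400,250)
cv2.imwrite("pics/crop1.png",C)
```

```text
(no output)
```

View pics/crop1.png

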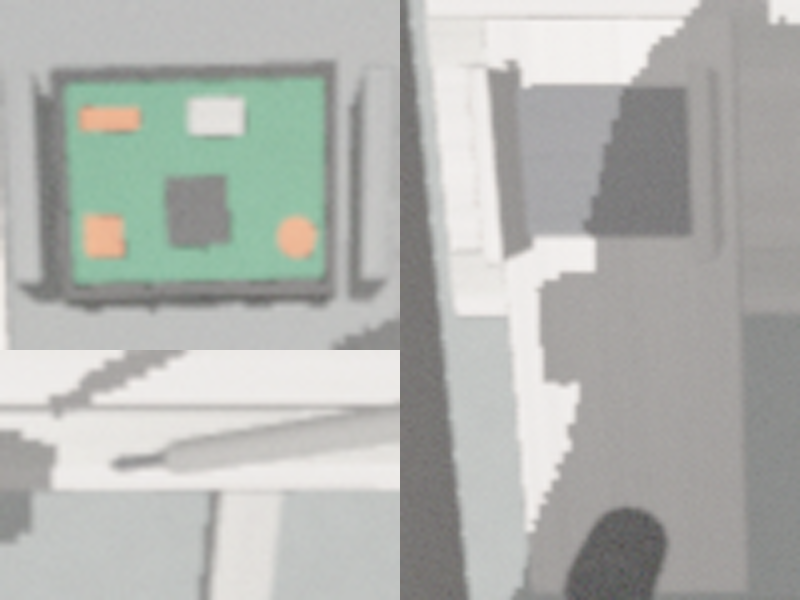

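Run:
```python
from h import *
m,_=load("rack"); f=lambda u,v,z:w(m,(u/5+208-.4,v/5+8-.4),z)[:2]
R,S,B=f(296,237,35),f(104,236,35),f(110,119,35)
print("R S B",R.round(1),S.round(1),B.round(1))
loc=np.array([[-19,10],[18,9],[16,-11]]);W=np.array([R,S,B])
c1,c2=loc.mean(0),W.mean(0);H=(loc-c1).T@(W-c2);z=H[0,0]+H[1,1]+1j*(H[0,1]-H[1,0]);th=np.angle(z)
Rm=np.array([[np.cos(th),-np.sin(th)],[np.sin(th),np.cos(th)]]);o=c2-Rm@c1
print("yaw",th,"origin",o,"res",((loc-c1)@Rm.T+c2-W).round(2).tolist())
cs=[f(52,70,34),f(334,63,34),f(333,297,34),f(64,303,34)]
print("corners",np.round(cs,1).tolist(),"mean",np.mean(cs,0))
m,_=load("stage"); g=lambda u,v,z:w(m,((u-400)/4+150-.4,v/4+75-.4),z)[:2]
for n,u,v,z in (("Ltop1",488,66,79),("Ltop2",501,259,79),("Lbot1",517,66,57),("Lbot2",531,245,57),("Rtop1",692,66,79),("Rtop2",697,258,79),("pedF",605,86,57),("pedN",610,236,57)): print(n,g(u,v,z).round(1))
print("tip",w(m,(117/5+310-.4,(463-350)/5+125-.4),85).round(1))
for P in ([0,0,93],):pass
```

```text
R S B [564.8 293.7] [559.6 330.2] [579.7 331.5]
yaw 1.73717345042603 origin [571.51151097 313.9792917 ] res [[-0.03, -0.12], [0.03, 0.04], [-0.0, 0.08]]
corners [[586.5, 343.3], [595.3, 291.4], [555.5, 284.9], [546.8, 336.6]] mean [571.00134884 314.03629776]
Ltop1 [630.3 -38.2]
Ltop2 [587.4 -37.6]
Lbot1 [631.2 -39.3]
Lbot2 [588.3 -39.5]
Rtop1 [630.2 -83.9]
Rtop2 [587.5 -83.7]
pedF [626.5 -60.4]
pedN [590.5 -59.6]
tip [ 580.6 -185.3   85. ]
```

Run:
```python
from h import *
bot.grip(0.8,40)
ptp((571.3,314,75),1.737); bot.movel([571.3,314,18.5],max_speed=80,threshold=6)
s=bot.get_state();print(s["t"],s["tcp_pos"],s["contact_force"],s["opening"])
if s["tcp_pos"][2]<20:
    bot.grip(0.0,40); s=bot.get_state();print(s["t"],s["opening"],s["gripper_force"])
    bot.movel([571.3,314,90],max_speed=120)
    s=bot.get_state();print(s["t"],s["opening"],s["gripper_force"],s["contact_force"])
```

```text
12.3167 [571.63265794 314.12140851  18.7295041 ] [0.4051901  0.55053852 0.22752407] 0.8060927889483341
12.6833 0.45345105164354627 41.76031708717346
13.4333 0.4599161154357716 41.32182955741882 [ 0.4284069   0.11469746 -0.19133155]
```

Run:
```python
from h import *
ptp((480,130,40),D/2); bot.movel([480,130,8],max_speed=80)
h=bot.movel([480,130,-6],max_speed=15,threshold=2.5)
s=bot.get_state();print(h,s["t"],s["tcp_pos"],s["contact_force"])
z=s["tcp_pos"][2]
bot.grip(0.62); bot.movel([480,130,60],max_speed=150)
bot.grip(0.76)
ptp((480,130,60),D); bot.movel([480,130,14],max_speed=100)
h=bot.movel([480,130,-14],max_speed=20,threshold=3)
s=bot.get_state();print(h,s["t"],s["tcp_pos"],s["contact_force"],s["opening"])
m,im=snap("bench"); cv2.imwrite("pics/bench1.png",im)
```

```text
True 15.4667 [480.06559087 129.97940943  -0.62063164] [-1.24513899 -0.49436508  5.27050415]
True 19.5667 [479.92157538 129.98503754  -6.27032999] [-0.97095306 -0.51716229  5.9185711 ] 0.7671844720394858
```

View pics/bench1.png

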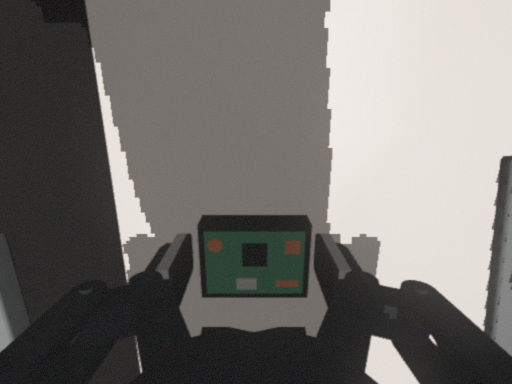

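The picture shows the board flat on the sheet, pads up, centred between the open fingers. Next I grip it by the ends and carry it to the nest.

Run:
```python
from h import *
bot.movel([480,130,-2],max_speed=40)
bot.grip(0.0,40); s=bot.get_state();print(s["t"],s["opening"],s["gripper_force"],s["contact_force"])
bot.movel([480,130,130],max_speed=150)
ptp((608.6,-61,115),D/2+0.005); 
bot.movel([608.6,-61,84],max_speed=100); bot.dwell(.2)
s=bot.get_state();print(s["t"],s["tcp_pos"],s["contact_force"],s["opening"])
m,im=snap("hov"); cv2.imwrite("pics/hov.png",cv2.resize(im[120:360,130:450],(800,600),interpolation=cv2.INTER_CUBIC))
```

```text
20.1417 0.6186486799615742 42.37291753292084 [-1.09158293  0.57989115  5.2755399 ]
22.9583 [609.20442671 -60.99192984  84.83078463] [ 0.2768269  -0.27385152 -0.02624385] 0.6202003539876892
```

View pics/hov.png

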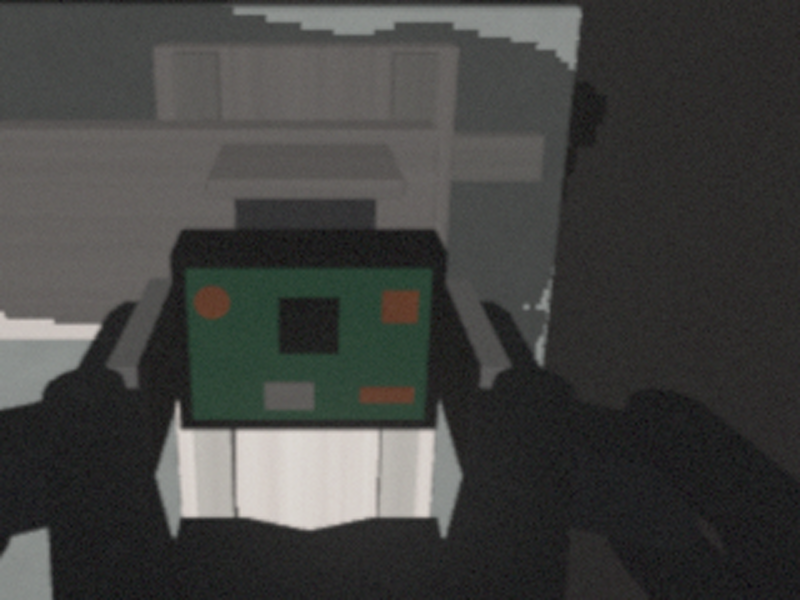

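Run:
```python
from h import *
m,_=load("hov")
print(w(m,(306/2.5+130,196/2.5+120),79), w(m,(306/2.5+130,181/2.5+120),79))
h=bot.movel([608.6,-61,62],max_speed=40,threshold=5); s=bot.get_state();print(h,s["tcp_pos"],s["contact_force"])
if not h:
    h=bot.movel([608.6,-61,50],max_speed=10,threshold=2); bot.dwell(.2); s=bot.get_state();print(h,s["t"],s["tcp_pos"],s["contact_force"],s["gripper_force"])
```

```text
[608.6423218  -37.50636713  79.        ] [608.62917167 -34.02056468  79.        ]
False [608.60189956 -61.01114553  61.88880986] [ 0.81801293  0.91102611 -0.95122848]
True 24.65 [608.70449891 -60.98403482  55.17125191] [1.19960278 0.11829031 5.42573352] 42.688602805137634
```

Run:
```python
from h import *
bot.grip(0.74); bot.movel([608.7,-61,125],max_speed=120)
ptp((508.6,-61.5,125),0); bot.dwell(.2)
snap("k0")
bot.movel([508.6,-61.5,62],max_speed=80,threshold=8)
s=bot.get_state();print(s["t"],s["tcp_pos"],s["contact_force"])
bot.grip(0.0,40); bot.dwell(.2); s=bot.get_state();print(s["t"],s["opening"],s["gripper_force"],s["contact_force"])
snap("k1")
a=cv2.imread("k0.png");b=cv2.imread("k1.png")
cv2.imwrite("pics/k.png",np.hstack([cv2.resize(x,(400,300),interpolation=cv2.INTER_AREA) for x in (a,b)]))
```

```text
28.2083 [508.97736024 -61.60611476  62.34812834] [ 0.35905188 -0.4119705   0.65083698]
28.8583 0.2426535645889951 38.98145377635956 [-0.88983159  1.7820549   6.41545131]
```

View pics/k.png

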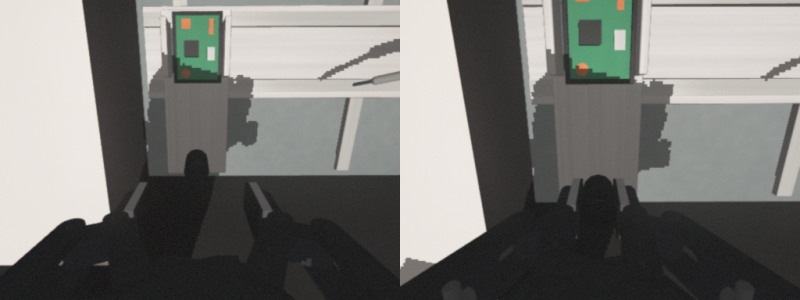

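The left half (before gripping) shows the board lying in the nest between the rails, pads up, with the needle tip at about raw (453,107). The right half shows the fingers gripping the knob. I'll measure the pads by colour and the tip from pixel values.

Run:
```python
from h import *
m,a=load("k0")
hsv=cv2.cvtColor(a,cv2.COLOR_BGR2HSV)
mask=((hsv[...,0]<20)&(hsv[...,1]>110)&(hsv[...,2]>60)).astype(np.uint8)
n,l,st,c=cv2.connectedComponentsWithStats(mask)
for i in range(1,n):
    if st[i,4]>15: print(st[i],c[i].round(1),w(m,c[i],72).round(1))
print("tip proj from stage view",px(m,[580.6,-185.3,85]))
g=cv2.cvtColor(a,cv2.COLOR_BGR2GRAY); print(g[100:114,444:468])
```

```text
[232  24  12  13 147] [237.7  29.9] [626.6 -52.6  72. ]
[268  24   6  20 106] [270.2  33.1] [624.9 -72.7  72. ]
[233  89  10  10  79] [237.3  93.4] [589.5 -51.7  72. ]
tip proj from stage view [451.70797473 107.74585068]
[[193 189 192 192 193 189 191 192 192 189 192 192 189 190 191 190 189 192
  189 192 191 193 193 195]
 [158 160 156 156 157 157 156 155 156 157 159 156 158 156 157 158 155 159
  154 156 161 168 168 167]
 [187 186 188 187 188 186 189 186 189 188 189 187 190 189 187 189 188 188
  189 189 186 185 180 176]
 [193 192 193 194 192 192 190 190 191 192 191 193 191 188 190 189 185 185
  179 173 170 165 154 129]
 [189 193 192 192 192 191 194 193 191 188 189 189 181 172 173 167 164 153
  133 117 104  86  83  77]
 [194 194 194 194 195 195 194 191 184 174 169 166 145 120 107  91  81  84
   77  72  74  69  73  71]
 [194 192 194 195 194 193 192 181 152 113  91  85  81  74  75  71  67  69
   75  72  75  76  75  79]
 [193 193 193 193 194 194 181 149  98  75  72  71  68  75  75  77  77  76
   81  86  91  97 101 115]
 [193 191 191 194 194 192 165 115  74  77  77  76  81  83  86  92 100 103
  116 129 143 148 158 173]
 [192 192 192 192 193 191 171 126  95  93  98 105 117 125 132 141 148 158
  176 187 189 188 188 191]
 [192 194 194 190 191 194 189 171 147 142 147 158 175 186 190 189 189 192
  191 192 192 195 193 192]
 [193 193 194 193 191 194 191 191 190 189 188 191 193 194 192 192 194 192
  194 193 191 194 194 194]
 [194 194 195 194 196 193 192 193 194 193 194 196 194 194 195 195 194 195
  192 193 194 193 194 194]
 [195 194 193 193 195 197 196 194 196 194 196 198 195 192 197 193 191 194
  195 192 195 195 195 192]]
```

```bash
cat >> h.py <<'E'
def pads(tag):
    m,a=load(tag); hsv=cv2.cvtColor(a,cv2.COLOR_BGR2HSV)
    mask=((hsv[...,0]<20)&(hsv[...,1]>110)&(hsv[...,2]>60)).astype(np.uint8)
    n,l,st,c=cv2.connectedComponentsWithStats(mask)
    return [(st[i].tolist(),c[i].round(1),w(m,c[i],72).round(1)) for i in range(1,n) if st[i,4]>15]
E
python3 - <<'E'
from h import *
print(*pads("k1"),sep="\n")
P=[r for r in pads("k1") if 580<r[2][0]<600][0][2][:2]; print(P)
s=bot.get_state(); t0=s["tcp_pos"]; print(t0)
T=np.array([580.4,-185.5]); 
if np.hypot(*(P-[589.5,-51.7]))<4:
    d=T-P; g=[508.6+d[0],-61.5+d[1],62]
    bot.movel([float(x) for x in g],max_speed=50); bot.dwell(.3)
    snap("r1"); s=bot.get_state(); print(s["t"],s["tcp_pos"],s["contact_force"],s["opening"])
    m,a=load("r1"); print(*pads("r1"),sep="\n"); print("tip px",px(m,[*T,85]))
    cv2.imwrite("pics/r1.png",cv2.resize(a[0:192,128:384],(800,600),interpolation=cv2.INTER_CUBIC))
E
```

```text
([225, 0, 17, 2, 34], array([233. ,   0.5]), array([623.6, -53.8,  72. ]))
([278, 0, 9, 13, 116], array([282. ,   5.9]), array([621.7, -73.9,  72. ]))
([226, 81, 15, 16, 191], array([232.9,  88.4]), array([589.7, -53. ,  72. ]))
[589.7 -53. ]
[508.88725178 -61.45627422  62.49022195]
32.0667 [ 500.06250912 -194.60453427   62.49416334] [1.12211755 0.63226217 5.93548837] 0.24639439204975036
([225, 0, 17, 3, 48], array([232.9,   0.9]), array([ 614.7, -186.9,   72. ]))
([278, 0, 9, 14, 122], array([282. ,   6.3]), array([ 612.7, -207.1,   72. ]))
([226, 85, 15, 12, 106], array([234. ,  91.1]), array([ 579.7, -186.7,   72. ]))
tip px [229.05607366  87.72531572]
```

View pics/r1.png

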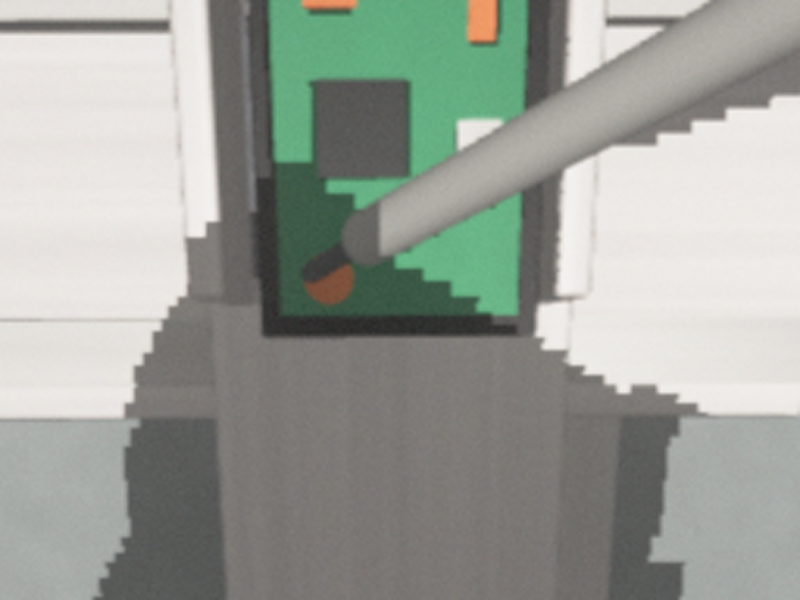

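The needle tip (crop ~(312,273)) stands over the round pad (centre ~(329,279)), which after height correction is about 1 mm off. I'll rest here, then do the square and bar pads with that small correction.

Run:
```python
from h import *
bot.dwell(1.1)
T=[580.6,-185.2]
ref=np.array([589.7-508.887,-53.0+61.456])  # round pad rel. TCP
for n,g,o in (("sq",(462.0,-192.1,62),(37,-1)),("bar",(464.0,-172.1,62),(35,-21))):
    bot.movel(list(g),max_speed=30); bot.dwell(.4); s=bot.get_state()
    e=s["tcp_pos"][:2]+ref+o-T; print(n,s["t"],s["tcp_pos"],"err",e.round(2),s["contact_force"]); 
    snap(n); print(*pads(n),sep="\n")
    bot.dwell(1.0)
```

```text
sq 34.9583 [ 462.26578801 -193.22895508   62.50243951] err [-0.52 -0.57] [ 1.16116977 -1.56355808  6.09426975]
([225, 0, 17, 2, 34], array([233. ,   0.5]), array([ 576.9, -185.6,   72. ]))
([278, 0, 9, 13, 113], array([281.9,   5.8]), array([ 575. , -205.7,   72. ]))
([226, 81, 15, 16, 184], array([232.8,  88.6]), array([ 542.9, -184.8,   72. ]))
bar 37.225 [ 463.44946601 -172.71921546   62.45457062] err [-1.34 -0.06] [-1.19373682  0.57096868 10.16346868]
([225, 0, 17, 2, 34], array([233. ,   0.5]), array([ 578.1, -165.1,   72. ]))
([278, 0, 9, 13, 114], array([281.9,   5.9]), array([ 576.2, -185.2,   72. ]))
([226, 81, 15, 16, 185], array([232.8,  88.6]), array([ 544.1, -164.3,   72. ]))
```

Run:
```python
from h import *
bot.grip(0.55); bot.dwell(.2); bot.movel([464,-172.5,125],max_speed=100); bot.dwell(.3)
m,a=snap("end"); print(*pads("end"),sep="\n"); s=bot.get_state(); print(s["t"],s["tcp_pos"],s["contact_force"])
print("tip px",px(m,[580.6,-185.2,85]))
cv2.imwrite("pics/end.png",cv2.resize(a[0:144,160:352],(800,600),interpolation=cv2.INTER_CUBIC))
```

```text
([235, 24, 12, 13, 151], array([240.5,  30. ]), array([ 581.4, -165.2,   72. ]))
([270, 24, 6, 20, 87], array([272.8,  34.9]), array([ 578.6, -185.1,   72. ]))
([236, 89, 9, 10, 74], array([240. ,  93.7]), array([ 544.2, -164.4,   72. ]))
39.975 [ 463.78123632 -172.37227322  124.61057527] [-0.64441808 -0.13325712  0.71090201]
tip px [274.51407894  25.77315592]
```

View pics/end.png

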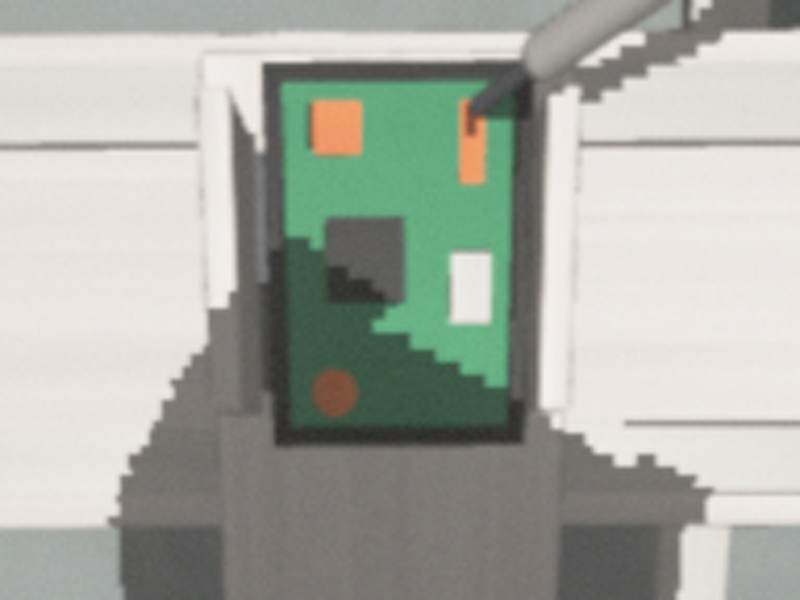

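The final view shows the board flat in the nest. The tip is at crop (477,108) and the bar pad centre at (472,142), about 1.3 mm apart after height correction. The gripper is clear, so I'm handing in.

```bash
python3 -c "
from bench import bot
print(bot.sign_off())"
```

```text
the job is handed in; nothing more can be done
None
```

The whole board is in the nest, pads up, and the stage stopped at the round, square and bar pads in turn; I handed it in at about 40 s, with the bar pad measured about 1.3 mm from the pointer tip and the gripper clear.

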